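# Lay the tray with combed chopsticks

## Task

Lay the tray: pull open the little drawer, take out the wooden rake and comb the scattered chopsticks down to the tray's near rail, so that they all lie flat in parallel rows side by side, close along that rail; move them only with the rake, never with the fingers. Then stand the rake upright back in the drawer and shut the drawer fully, and stand every slim spice jar from the strip in front of the sink upright in the far half of the tray. Leave the honey jar, the low tin and the timer undisturbed, and check at the end that the rows are still neat.

Things in the scene. Friction and masses are not known exactly. Their poses are not given: they have to be found in the camera images.
- tray: fixed wooden tray, 290 x 190 mm outside, inner floor 270 (x) x 170 (y) mm and 6 mm above the worktop, with a rail on each of its four sides, 10 mm thick, tops 22 mm above the worktop. Origin: centre of its underside; its -x side is the near side (towards the robot), y runs along the near rail.
- tray_rail (a point): middle of the inner foot of the tray's near rail, at floor height (6 mm above the worktop). Axes as the tray: +x points from the rail into the tray, y along the rail.
- rake: wooden hand rake on its tines, 36 x 110 x 60 mm, 0.14 kg; starts in the drawer. Origin: centre of its underside (tine tips), z up. Tines 8 mm thick, free below 20 mm height: five along x = -13 mm (y -50 to 50), four along x = +13 mm (y -37.5 to 37.5). Head 20 to 32 mm high. Grip ridge on its middle, 18 (x) by 60 (y) mm, 32 to 60 mm high: pinch across the 18 mm from above.
- drawer (a joint): opening of the drawer in m: 0 shut, 0.145 fully open, slides towards the chest's -x; light friction (about 1.5 N), stays where it is left. May start open by up to 10 mm.
- chest: small fixed wooden drawer unit on the worktop, 160 (x) x 170 (y) x 100 (z) mm, with one drawer opening to its -x side (towards the robot). Origin: centre of its underside. Its front lies 80 mm in -x of the origin (top board 89 mm).
- drawer_handle (a point): middle of the steel bar handle on the drawer front; moves with the drawer; axes as the chest. The bar is 10 mm thick, 84 mm long along y, 75 mm above the worktop, 40 mm clear of the drawer front (bar centre to front); pinch it from above, fingers before and behind it.
- drawer_in (a point): centre of the drawer's inner floor, 19 mm above the worktop; moves with the drawer; axes as the chest. Inside 135 mm (x) by 137 mm (y); drawer front rises to 89 mm, side and rear walls to 74 mm above the worktop. Standing upright inside, the rake clears the unit's top when the drawer is shut.
- honey_jar: bystander: honey jar, 61 mm across, 86 mm high, loose; leave alone. Origin: centre of its underside.
- low_tin: bystander: low tin, 86 mm across, 40 mm high, loose; leave alone. Origin: centre of its underside.
- timer: bystander: round white kitchen timer, 64 mm across, 54 mm high, loose; leave alone. Origin: centre of its underside.
- jar1: spice jar, 41 mm across, 105 mm high, dark lid; starts on the worktop. 0.11 kg. May be absent (2 or 3 jars are there). Origin: centre of its underside, z up. Straight round sides: pinch it from above across its middle or upper part.
- jar2: spice jar, 45 mm across, 106 mm high, red lid; starts on the worktop. 0.11 kg. May be absent (2 or 3 jars are there). Origin: centre of its underside, z up. Straight round sides: pinch it from above across its middle or upper part.
- jar3: spice jar, 45 mm across, 106 mm high, red lid; starts on the worktop. 0.11 kg. May be absent (2 or 3 jars are there). Origin: centre of its underside, z up. Straight round sides: pinch it from above across its middle or upper part.
- stick1: square wooden chopstick, 110 x 12 x 12 mm, lying on the tray floor (may be absent: 2 to 4 are there). Origin: its centre, 6 mm above the tray floor; x along its length. Slides, does not roll.
- stick2: square wooden chopstick, 110 x 12 x 12 mm, lying on the tray floor (may be absent: 2 to 4 are there). Origin: its centre, 6 mm above the tray floor; x along its length. Slides, does not roll.
- stick3: square wooden chopstick, 110 x 12 x 12 mm, lying on the tray floor (may be absent: 2 to 4 are there). Origin: its centre, 6 mm above the tray floor; x along its length. Slides, does not roll.
- stick4: square wooden chopstick, 110 x 12 x 12 mm, lying on the tray floor (may be absent: 2 to 4 are there). Origin: its centre, 6 mm above the tray floor; x along its length. Slides, does not roll.

How it is judged:
By the outcome, as a careful person would: the job done as asked, in the order asked, and still so for the second after the job is handed in, with the robot touching nothing.
Of stick1, stick2, stick3, stick4 only 2 to 4 are there at a start; the rules pass over those that are not, and their reading is None.
Of jar1, jar2, jar3 only 2 to 3 are there at a start; the rules pass over those that are not, and their reading is None.
At some moment in a run one of stick1, stick2, stick3, stick4 may be knocked a few centimetres aside while the robot is not near it.
Once in a run the grip may slacken for a moment while it holds something.
It also fails if it takes over 192 s, if anything falls off the work surface, if the arm or the gripper's body presses on something with over 40 N, if the wrist force passes 120 N, or if a joint passes its speed limit or range.

## Robot

A 6-joint arm with a two-finger parallel gripper is mounted at the origin on a cart in front of the work surface, level with it; the furniture and walls round the work are solid. World frame = base frame: x ahead of the robot, y to its left, z up, the work surface at z = 0. Lengths are in m, angles in degrees, forces in N, time in s.
With the tool pointing down it reaches from about 0.375 to 0.9 m from the base axis. Payload 3.1 kg.
Tool frame: the origin (TCP) lies midway between the tips of the shut fingers; the grasp point (between the pads) lies 19 mm behind it; z points along the fingers, y is the line along which they close (so a half turn about z gives the same grasp; the last joint's range is limited). The gripper opens to 87 mm and grips with 3 to 60 N. Pads are 19 mm wide; open, the fingers measure 117 mm over their backs; the gripper's body (75 mm by 190 mm) begins 51 mm behind the grasp point.
Start: joints at [-86.889, 30.224, 82.088, -0, 67.689, -10.227], TCP at [0.144, -0.608, 0.223] pointing down, gripper open.
Joint ranges: [-176.69, 176.69], [-43.24, 126.21], [12.49, 139.97], [-82, 262], [0, 151.66], [-163.58, 163.58]. Speed limits (degrees/s): [159.86, 159.86, 180, 180, 180, 180].

## Interface

Orientations are given as a 3x3 rotation matrix whose columns are the frame's x, y, z axes.
In Python, from rig import bot, camrig, read_state gives the robot as it stands (bot), with the cameras (camrig) and the readings as plain functions.
- The arm moves only by the tool send_path, called after "Call:" in YAML: its name, and indented under it one key for each argument. Schema: {"type":"object","properties":{"steps":{"type":"array","items":{"type":"array","items":{"type":"array","items":{"type":"number"},"minItems":7,"maxItems":7},"minItems":1,"maxItems":20},"minItems":1,"maxItems":1},"only":{"type":"string"},"quiet":{"type":"boolean"},"lines":{"type":"string"}},"required":["steps"],"additionalProperties":false}. steps is a list that holds a single list of rows (three levels of brackets), with 1 to 20 rows, each of 7 numbers: dx, dy, dz in shares of 1 m (1.0 is 1 m), then a rotation vector rx, ry, rz in normalised numbers (1 is 180 degrees), then the opening from 0.0 (shut) to 1.0 (fully open); each row is the pose to reach, as a shift and turn from the pose commanded when the call began, along the tool's axes at that moment; what a row does not reach only later rows make up. A row lasts 1/10 s, in which the tool goes at most 0.05 m and 8.59 degrees, less where a joint would pass 70% of its speed; a pose out of reach is approached as far as the arm can. The fingers move at their own pace and stop on an object; the grip force is fixed at half the most. Time passes only in rows, so rows that do not move let the fingers close. The tool returns the time, the measured TCP pose, the force, the opening and the grip force at its end. only (a regular expression) keeps the lines of the reply that match it, lines (a string "A,B") keeps lines A to B, and quiet returns only ok. No shift or turn number may pass 1 either way. Input that does not fit is refused with a message, and nothing moves.
- read_state(): the state, without advancing time (a new reading comes with each control period).
- camrig.capture(name): name is "side" or "top" or "wrist"; returns a dict with "color" (480x640x3 uint8, red, green, blue), "K" (3x3 intrinsics, pixels), "view" (4x4, takes a point from world to camera coordinates); the wrist camera has in their place "mount" (4x4, takes a point from camera to tool coordinates, whose origin is the TCP and whose axes are the flange's). Camera axes: x right, y up, looking along -z (the intrinsics and any distortion apply to the point x, -y, -z); pixel columns grow to the right and rows downward; lengths in m; the calibration is good to about 2 mm. A picture is of the moment at which its call begins: read the wrist's pose just before it. There is no depth.
- bot.hand_in(): hands the job in; it is judged then, once.
The state is a dict: "time_s": time; "joint_positions": joint angles; "qvel": joint speeds; "tau": joint torques, N m; "position": TCP position; "tcp_rot": TCP orientation; "force": force on the tool from outside, world axes, zero at the start; "moment": the same for the moment, N m; "opening": opening from 0.0 (shut) to 1.0 (fully open); "grasp_force": force on a finger pad.
Only numpy, scipy, OpenCV 4.12 (cv2) and the standard library are available. Lean on these libraries where they do the work, as an engineer would, in place of code of your own. Each camera call takes 0.05 s, during which the arm holds its last target. There are 200 camera calls.

## Working session

There is one attempt and no reset: what is moved stays moved. The work goes in short steps, Python scripts to look and compute and a tool call to move; the robot and the scene stay as the last step left them, time stands still between calls to the robot, and variables do not carry over. Pictures are saved under pics/ and viewed, at most 16 in all, crops included, and the job is handed in when it is done.

```bash
ls; mkdir -p pics; python3 - <<'E'
from rig import bot, camrig, read_state
import cv2,numpy as np
s=read_state();print({k:np.round(v,3).tolist() for k,v in s.items()})
for n in("top","side"):
    c=camrig.capture(n);cv2.imwrite(f"pics/{n}0.png",c["color"][:,:,::-1]);print(n,c["K"].tolist(),np.round(c["view"],4).tolist(),[k for k in c])
c=camrig.capture("wrist");print(c["K"],c["mount"],c.keys())
E
```

```text
pics
rig.py
{'time_s': 0.0, 'joint_positions': [-86.889, 30.279, 82.157, -0.001, 67.688, -10.227], 'qvel': [-0.142, -0.12, 0.098, -0.034, 0.017, -0.027], 'tau': [-0.0, -44.004, -17.659, 0.063, 0.058, -0.0], 'position': [0.144, -0.607, 0.222], 'tcp_rot': [[0.973, 0.231, -0.0], [0.231, -0.973, 0.002], [0.0, -0.002, -1.0]], 'force': [-0.797, 0.17, -0.488], 'moment': [0.069, 0.001, -0.076], 'grasp_force': 0.0, 'opening': 0.996}
top [[449.5253715754178, 0.0, 318.0797016560902], [0.0, 449.5253715754178, 241.2410414248606], [0.0, 0.0, 1.0]] [[0.0191, -0.9994, 0.0275, -0.1534], [0.9974, 0.021, 0.0684, -0.5814], [-0.0689, 0.0261, 0.9973, -1.0682], [0.0, 0.0, 0.0, 1.0]] ['color', 'K', 'view']
side [[552.9721423465738, 0.0, 313.7522437188537], [0.0, 552.9721423465738, 231.7715737806718], [0.0, 0.0, 1.0]] [[0.9984, 0.0544, -0.013, -0.5583], [-0.0211, 0.582, 0.8129, 0.0248], [0.0518, -0.8114, 0.5822, -1.689], [0.0, 0.0, 0.0, 1.0]] ['color', 'K', 'view']
[[360.69289815   0.         318.35110187]
 [  0.         360.69289815 245.79314472]
 [  0.           0.           1.        ]] [[-4.79000528e-04  9.68173624e-01  2.50279052e-01  6.80643216e-02]
 [ 9.99999751e-01  5.93335850e-04 -3.81381144e-04 -8.75894850e-05]
 [-5.17742699e-04  2.50278807e-01 -9.68173668e-01 -1.62647470e-01]
 [ 0.00000000e+00  0.00000000e+00  0.00000000e+00  1.00000000e+00]] dict_keys(['color', 'K', 'mount'])
```

View pics/top0.png

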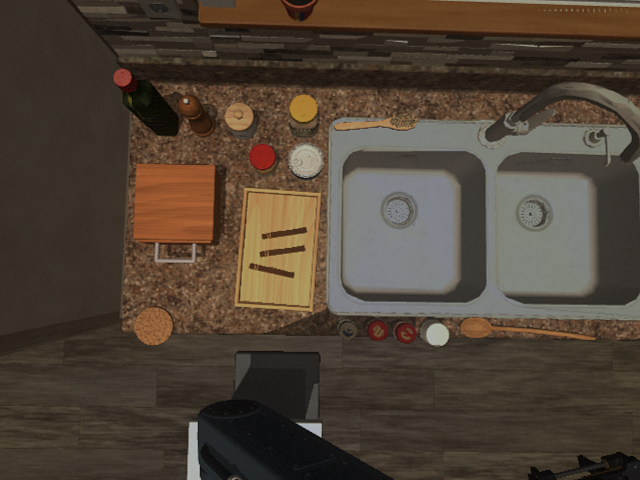

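View pics/side0.png

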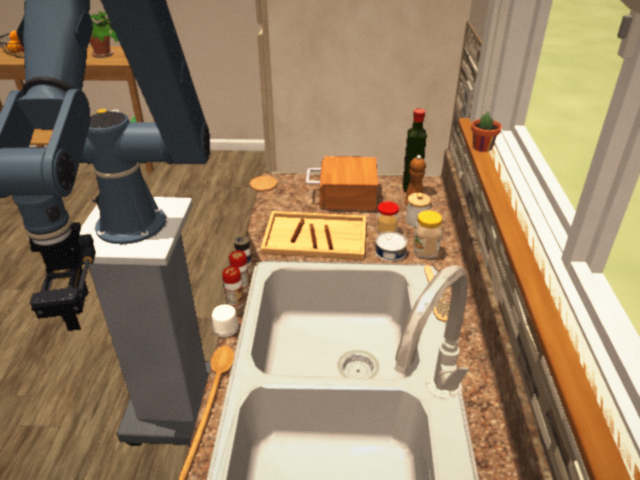

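Top view: the chest spans (135..216, 165..243), with its handle bar at row ~260. The tray corners are about (245,189), (321,194), (312,311) and (235,306), and it holds three sticks. The jars are at (348,329), (377,329) and (404,332), and the timer at (435,333).

```bash
cat > h.py <<'E'
from rig import bot, camrig, read_state
import cv2,numpy as np
def ray(c,u,v,z,T=None):
    """pixel -> world point on plane z; T=(R,p) tool pose for the wrist camera"""
    d=np.array([(u-c["K"][0,2])/c["K"][0,0],-(v-c["K"][1,2])/c["K"][1,1],-1.])
    if "view" in c: M=np.linalg.inv(c["view"])
    else:
        W=np.eye(4);s=T;W[:3,:3]=np.array(s["tcp_rot"]);W[:3,3]=s["position"];M=W@c["mount"]
    o=M[:3,3];d=M[:3,:3]@d
    return o+d*(z-o[2])/d[2]
def proj(c,p):
    q=c["view"]@np.append(p,1);return c["K"][:2]@np.array([q[0],-q[1],-q[2]])/-q[2]
def quad(m,lo=0):
    cs=max(cv2.findContours(m.astype(np.uint8),0,2)[0],key=cv2.contourArea);return cs
def to_tool(dw):
    R=np.array(read_state()["tcp_rot"]);return np.round(R.T@np.array(dw),4)
def sticks(c,hull,zt=0.018,off=0.0):
    g=c["color"].max(2);m=np.zeros(g.shape,np.uint8);cv2.fillPoly(m,[np.array(hull,np.int32)],1)
    return ((g<70)&(m>0)).astype(np.uint8)
E
python3 - <<'E'
from h import *
c=camrig.capture("top");im=c["color"];hsv=cv2.cvtColor(im,cv2.COLOR_RGB2HSV)
f=lambda u,v,z:np.round(ray(c,u,v,z),3).tolist()
# tray mask
def rect(box,cond,z,n):
    x0,y0,x1,y1=box;m=np.zeros(im.shape[:2],np.uint8);m[y0:y1,x0:x1]=cond[y0:y1,x0:x1]
    m=cv2.morphologyEx(m,cv2.MORPH_CLOSE,np.ones((7,7)))
    m=cv2.morphologyEx(m,cv2.MORPH_OPEN,np.ones((5,5)))
    k=quad(m);P=np.array([ray(c,u,v,z)[:2] for u,v in k[:,0]],np.float32)
    r=cv2.minAreaRect(P);print(n,np.round(r[0],4),np.round(r[1],4),r[2]);return r
print(hsv[280,290],hsv[200,180],hsv[215,280])
rect((228,180,330,318),(hsv[...,0]<30)&(hsv[...,1]>70)&(hsv[...,2]>110),.022,"tray")
rect((125,158,225,250),(hsv[...,0]<16)&(hsv[...,1]>130)&(hsv[...,2]>100),.1,"chest")
print("handle",f(156,261,.08),f(195,261,.08))
m=np.zeros(im.shape[:2],np.uint8);m[220:290,244:312]=(im.max(2)<95)[220:290,244:312]
for k in cv2.findContours(m,0,2)[0]:
    if cv2.contourArea(k)>60:
        P=np.array([ray(c,u,v,.018)[:2] for u,v in k[:,0]],np.float32);r=cv2.minAreaRect(P);print("st",np.round(r[0],3),np.round(r[1],3),r[2])
for u,v,z,n in((347.5,328,.105,"j1"),(377,329,.106,"j2"),(404.5,332,.106,"j3"),(435,333,.054,"tm")):print(n,f(u,v,z))
big=cv2.resize(im[300:350,330:460],None,fx=6,fy=6,interpolation=2)
b2=cv2.resize(im[155:320,125:330],None,fx=3.8,fy=3.6,interpolation=2)[:, :780]
cv2.imwrite("pics/jars.png",big[:,:,::-1]);cv2.imwrite("pics/tray.png",b2[:,:,::-1])
E
```

```text
[ 20 126 172] [ 11 173 155] [ 19 130 174]
tray [ 0.5665 -0.0429] [0.3315 0.2411] 0.9411529898643494
chest [0.6629 0.1907] [0.1887 0.1989] 89.32516479492188
handle [0.528, 0.226, 0.08] [0.53, 0.139, 0.08]
st [ 0.511 -0.041] [0.086 0.013] 78.58473205566406
st [ 0.561 -0.065] [0.011 0.086] 8.801485061645508
st [ 0.605 -0.069] [0.012 0.087] 9.423051834106445
j1 [0.387, -0.208, 0.105]
j2 [0.386, -0.274, 0.106]
j3 [0.381, -0.335, 0.106]
tm [0.373, -0.418, 0.054]
```

View pics/jars.png

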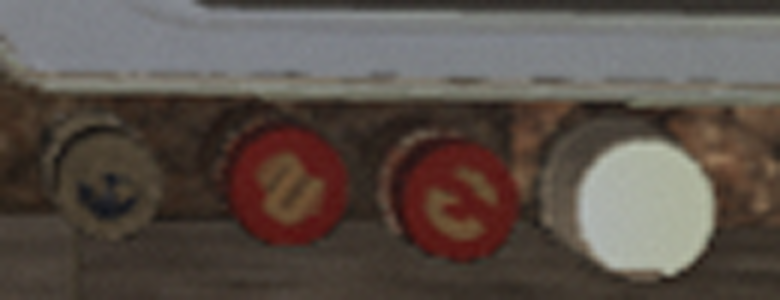

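View pics/tray.png

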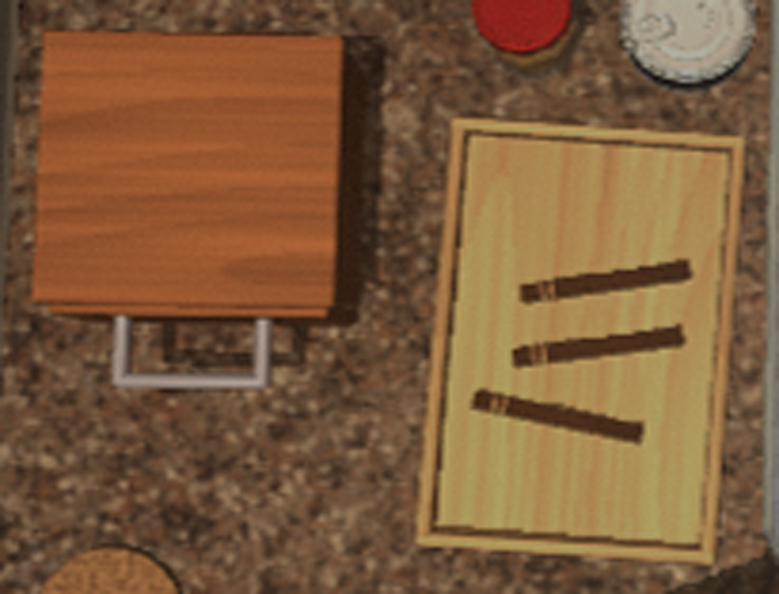

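Three sticks lie dark on the tray floor. The jars are one dark-lidded and two red-lidded, with the white timer to their right. I'll work out the tray and chest frames from the corners.

```bash
cat >> h.py <<'E'
def goto(p,yaw=None):
    """print tool-axes shift (m) and rz (deg) to reach world point p / tool-x yaw, from measured pose"""
    s=read_state();R=np.array(s["tcp_rot"]);d=R.T@(np.array(p)-s["position"])
    y0=np.degrees(np.arctan2(R[1,0],R[0,0]));print("shift",np.round(d,4),"yaw",round(y0,2),"rz",None if yaw is None else round(-(yaw-y0),2))
E
python3 - <<'E'
from h import *
c=camrig.capture("top")
def fit(px,z,n):
    P=np.array([ray(c,u,v,z)[:2] for u,v in px]);print(n,np.round(P,4).tolist(),"ctr",P.mean(0).round(4),"yaws",[round(float(np.degrees(np.arctan2(*(b-a)[::-1]))),1) for a,b in((P[3],P[0]),(P[2],P[1]),(P[1],P[0]),(P[2],P[3]))], "len",[round(float(np.linalg.norm(a-b)),4) for a,b in((P[3],P[0]),(P[2],P[1]),(P[1],P[0]),(P[2],P[3]))])
fit([(244.7,188.3),(320.5,193),(312.6,311.1),(235,306.4)],.022,"tray")
fit([(136.8,163.6),(215.3,165),(212.6,239.7),(133.7,238.3)],.1,"chest")
A=ray(c,156,261.1,.075);B=ray(c,195,261.1,.075);print("handle",A,B)
goto([.5,-.3,.23],90)
goto(np.append(((A+B)/2)[:2],.25),90)
E
```

```text
tray [[0.7098, 0.0394], [0.7027, -0.1453], [0.4162, -0.1317], [0.4242, 0.0539]] ctr [ 0.5632 -0.0459] yaws [-2.9, -2.7, 87.8, 87.5] len [0.286, 0.2868, 0.1849, 0.1858]
chest [[0.7457, 0.2722], [0.7471, 0.0963], [0.5775, 0.0965], [0.5769, 0.2712]] ctr [0.6618 0.1841] yaws [0.3, -0.0, 90.4, 90.2] len [0.1688, 0.1696, 0.1759, 0.1747]
handle [0.52765415 0.22805205 0.075     ] [0.52940096 0.13987198 0.075     ]
shift [ 0.4172 -0.2174 -0.0076] yaw 13.34 rz -76.66
shift [ 0.5566 -0.6818 -0.0271] yaw 13.34 rz -76.66
```

Units first: turns go in shares of 180 degrees. So -76.6 degrees / 180 = -0.4256.

Call:
send_path:
  steps:
    - [[0.1, -0.05, -0.02, 0, 0, -0.0444, 0.3], [0.2, -0.1, -0.02, 0, 0, -0.0889, 0.3], [0.3, -0.15, -0.02, 0, 0, -0.1333, 0.3], [0.36, -0.18, -0.02, 0, 0, -0.1778, 0.3], [0.417, -0.217, -0.02, 0, 0, -0.2222, 0.3], [0.417, -0.217, -0.02, 0, 0, -0.2667, 0.3], [0.417, -0.217, -0.02, 0, 0, -0.3111, 0.3], [0.417, -0.217, -0.02, 0, 0, -0.3556, 0.3], [0.417, -0.217, -0.02, 0, 0, -0.4, 0.3], [0.417, -0.217, -0.02, 0, 0, -0.4256, 0.3], [0.557, -0.682, -0.02, 0, 0, -0.4256, 0.3], [0.557, -0.682, -0.02, 0, 0, -0.4256, 0.3], [0.557, -0.682, -0.02, 0, 0, -0.4256, 0.3], [0.557, -0.682, -0.02, 0, 0, -0.4256, 0.3], [0.557, -0.682, -0.02, 0, 0, -0.4256, 0.3], [0.557, -0.682, -0.02, 0, 0, -0.4256, 0.3], [0.557, -0.682, -0.02, 0, 0, -0.4256, 0.3], [0.557, -0.682, -0.02, 0, 0, -0.4256, 0.3], [0.557, -0.682, -0.02, 0, 0, -0.4256, 0.3], [0.557, -0.682, -0.02, 0, 0, -0.4256, 0.3]]

```text
time_s: 2.25
position: [0.5284, 0.1871, 0.2426]
tcp_rot: [[-0.001, 1.0, 0.0], [1.0, 0.001, 0.001], [0.001, 0.0, -1.0]]
force: [0.5, 0.2, 0.7]
opening: 0.298
grasp_force: 0.0
```

```bash
python3 - <<'E'
from h import *
goto([.5285,.184,.25],90)
s=read_state();c=camrig.capture("wrist");cv2.imwrite("pics/w1.png",c["color"][:,:,::-1])
E
```

```text
shift [-0.0031  0.0001 -0.0074] yaw 90.05 rz 0.05
```

View pics/w1.png

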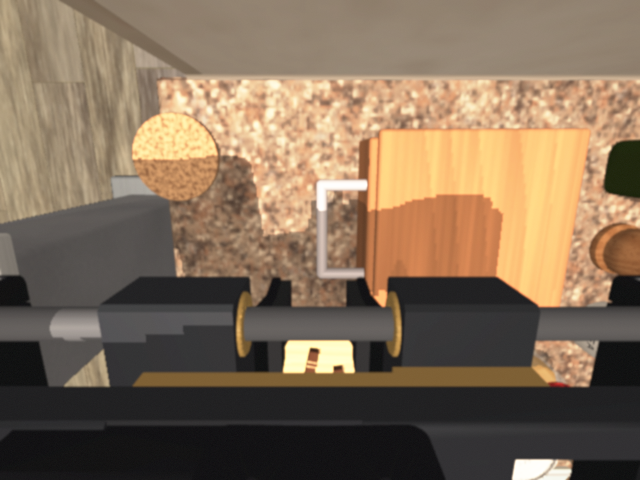

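The wrist view shows the bar at column ~322, rows 182-277, with the chest to the right.

```bash
python3 - <<'E'
from h import *
s=read_state();c=camrig.capture("wrist")
for u,v,z in((322,185,.075),(322.5,230,.075),(323,274,.075),(376,190,.089),(373,270,.089),(382,140,.1),(588,130,.1)):print(u,v,np.round(ray(c,u,v,z,s),4))
E
```

```text
322 185 [0.5321 0.2319 0.075 ]
322.5 230 [0.5328 0.1902 0.075 ]
323 274 [0.5335 0.1469 0.075 ]
376 190 [0.579  0.2289 0.089 ]
373 270 [0.5794 0.1556 0.089 ]
382 140 [0.5805 0.2703 0.1   ]
588 130 [0.747  0.2786 0.1   ]
```

Call:
send_path:
  steps:
    - [[0, 0.0025, 0.05, 0, 0, 0, 0.4], [0, 0.0025, 0.1, 0, 0, 0, 0.4], [0, 0.0025, 0.14, 0, 0, 0, 0.4], [0, 0.0025, 0.17, 0, 0, 0, 0.4], [0, 0.0025, 0.187, 0, 0, 0, 0.4], [0, 0.0025, 0.187, 0, 0, 0, 0.4], [0, 0.0025, 0.187, 0, 0, 0, 0], [0, 0.0025, 0.187, 0, 0, 0, 0], [0, 0.0025, 0.187, 0, 0, 0, 0], [0, 0.0025, 0.187, 0, 0, 0, 0], [0, 0.0025, 0.187, 0, 0, 0, 0]]

```text
time_s: 3.45
position: [0.5318, 0.1841, 0.0567]
tcp_rot: [[0.001, 1.0, 0.002], [1.0, -0.001, 0.0], [0.0, 0.002, -1.0]]
force: [-1.1, 0.1, 5.5]
opening: 0.106
grasp_force: 30.0
```

Call:
send_path:
  steps:
    - [[0, -0.02, 0, 0, 0, 0, 0], [0, -0.04, 0, 0, 0, 0, 0], [0, -0.06, 0, 0, 0, 0, 0], [0, -0.08, 0, 0, 0, 0, 0], [0, -0.1, 0, 0, 0, 0, 0], [0, -0.12, 0, 0, 0, 0, 0], [0, -0.128, 0, 0, 0, 0, 0], [0, -0.128, 0, 0, 0, 0, 0]]

```text
time_s: 4.25
position: [0.4018, 0.1837, 0.0566]
tcp_rot: [[-0.0, 1.0, -0.001], [1.0, 0.0, -0.001], [-0.001, -0.001, -1.0]]
force: [-1.5, -4.5, 8.5]
opening: 0.103
grasp_force: 30.0
```

Call:
send_path:
  steps:
    - [[0, -0.004, 0, 0, 0, 0, 0], [0, -0.008, 0, 0, 0, 0, 0], [0, -0.008, 0, 0, 0, 0, 0]]

```text
time_s: 4.55
position: [0.3961, 0.1837, 0.0566]
tcp_rot: [[-0.0, 1.0, 0.002], [1.0, 0.0, -0.001], [-0.001, 0.002, -1.0]]
force: [0.7, -4.6, 8.6]
opening: 0.101
grasp_force: 30.0
```

Call:
send_path:
  steps:
    - [[0, 0, 0, 0, 0, 0, 0.35], [0, 0, 0, 0, 0, 0, 0.35], [0, 0, -0.05, 0, 0, 0, 0.35], [0, 0, -0.1, 0, 0, 0, 0.35], [0, 0, -0.15, 0, 0, 0, 0.35], [-0.08, 0.05, -0.2, 0, 0, 0, 0.35], [-0.08, 0.1, -0.2, 0, 0, 0, 0.35], [-0.08, 0.12, -0.2, 0, 0, 0, 0.35], [-0.08, 0.12, -0.2, 0, 0, 0, 0.35]]

```text
time_s: 5.45
position: [0.5218, 0.1019, 0.2576]
tcp_rot: [[0.004, 1.0, 0.01], [1.0, -0.004, -0.001], [-0.001, 0.01, -1.0]]
force: [-0.2, -0.0, -0.1]
opening: 0.347
grasp_force: 0.0
```

```bash
python3 - <<'E'
from h import *
s=read_state();c=camrig.capture("wrist");cv2.imwrite("pics/w2.png",c["color"][:,:,::-1]);print(s["position"])
E
```

```text
[0.52183362 0.10189832 0.25763293]
```

View pics/w2.png

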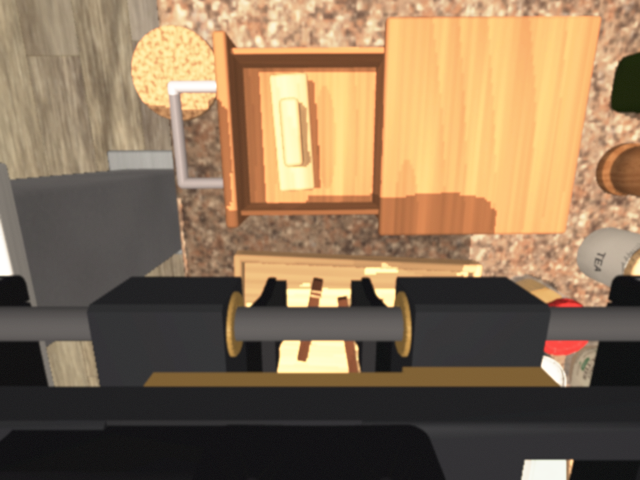

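The drawer is fully open. The rake's ridge shows at about (291,132), slightly tilted, and its head corners are about (272,75), (307,73), (314,188) and (280,190).

```bash
python3 - <<'E'
from h import *
s=read_state();c=camrig.capture("wrist");im=c["color"];hsv=cv2.cvtColor(im,cv2.COLOR_RGB2HSV)
print(hsv[130,291],hsv[85,291],hsv[85,330],hsv[130,276])
m=((hsv[...,1]<120)&(hsv[...,2]>150)).astype(np.uint8);b=np.zeros_like(m);b[66:200,262:325]=m[66:200,262:325]
k=quad(b);print(cv2.boundingRect(k),cv2.minAreaRect(k))
for z in(.051,):
    P=np.array([ray(c,u,v,z,s)[:2] for u,v in k[:,0]],np.float32);print(cv2.minAreaRect(P))
for u,v in((281,100),(298,100),(284,165),(302,164)):print(np.round(ray(c,u,v,.079,s),4))
for u,v,z in((272,75,.051),(307,73,.051),(314,188,.051),(280,190,.051),(244,66,.019),(376,66,.019),(377,204,.019),(246,206,.019),(179,90,.075),(183,182,.075)):print(u,v,np.round(ray(c,u,v,z,s),4))
cv2.imwrite("pics/w2c.png",cv2.resize(im[20:240,210:400],None,fx=2.7,fy=2.7,interpolation=2)[:,:,::-1])
E
```

```text
[ 28  53 255] [ 29  51 255] [ 20 121 255] [ 19 119 253]
(272, 73, 44, 119) ((293.7861022949219, 132.11239624023438), (117.12550354003906, 37.182437896728516), 86.24827575683594)
((0.4982999861240387, 0.18756407499313354), (0.035311296582221985, 0.10905960202217102), 3.3335633277893066)
[0.4886 0.2153 0.079 ]
[0.5036 0.2152 0.079 ]
[0.4897 0.1593 0.079 ]
[0.5062 0.1602 0.079 ]
272 75 [0.4783 0.2409 0.051 ]
307 73 [0.5112 0.2425 0.051 ]
314 188 [0.517  0.1355 0.051 ]
280 190 [0.4825 0.1337 0.051 ]
244 66 [0.4467 0.2555 0.019 ]
376 66 [0.5807 0.2551 0.019 ]
377 204 [0.5869 0.1144 0.019 ]
246 206 [0.441  0.1129 0.019 ]
179 90 [0.3983 0.2244 0.075 ]
183 182 [0.394 0.144 0.075]
```

View pics/w2c.png

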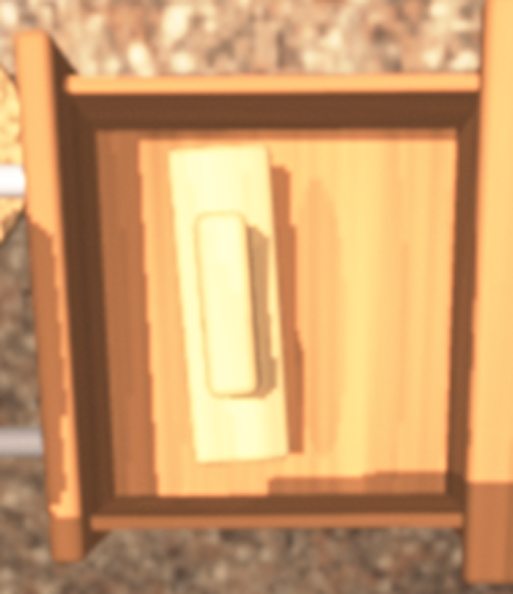

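```bash
python3 -c "
from h import *
goto([.498,.1875,.055],92.8)"
```

```text
shift [ 0.084  -0.019   0.2005] yaw 89.85 rz -2.95
```

Converted, -3 degrees / 180 = -0.0167.

Call:
send_path:
  steps:
    - [[0.04, -0.019, 0, 0, 0, -0.0167, 0.4], [0.084, -0.019, 0, 0, 0, -0.0167, 0.4], [0.084, -0.019, 0.05, 0, 0, -0.0167, 0.4], [0.084, -0.019, 0.1, 0, 0, -0.0167, 0.4], [0.084, -0.019, 0.14, 0, 0, -0.0167, 0.4], [0.084, -0.019, 0.17, 0, 0, -0.0167, 0.4], [0.084, -0.019, 0.19, 0, 0, -0.0167, 0.4], [0.084, -0.019, 0.2005, 0, 0, -0.0167, 0.4], [0.084, -0.019, 0.2005, 0, 0, -0.0167, 0], [0.084, -0.019, 0.2005, 0, 0, -0.0167, 0], [0.084, -0.019, 0.2005, 0, 0, -0.0167, 0], [0.084, -0.019, 0.2005, 0, 0, -0.0167, 0]]

```text
time_s: 6.75
position: [0.4971, 0.1882, 0.0562]
tcp_rot: [[-0.051, 0.999, 0.002], [0.999, 0.051, 0.0], [0.0, 0.002, -1.0]]
force: [0.5, 0.7, 1.7]
opening: 0.207
grasp_force: 30.0
```

Call:
send_path:
  steps:
    - [[0, 0, -0.02, 0, 0, 0, 0], [0, 0, -0.05, 0, 0, 0, 0], [0, 0, -0.09, 0, 0, 0, 0], [0, 0, -0.13, 0, 0, 0, 0], [0, 0, -0.13, 0, 0, 0, 0]]

```text
time_s: 7.25
position: [0.5001, 0.1887, 0.1909]
tcp_rot: [[-0.051, 0.999, 0.013], [0.999, 0.051, 0.002], [0.001, 0.013, -1.0]]
force: [0.8, -0.6, -1.1]
opening: 0.206
grasp_force: 30.0
```

```bash
python3 - <<'E'
from h import *
# tray frame: centre C, yaw -2.7
C=np.array([.5632,-.0459]);a=np.radians(-2.7);R=np.array([[np.cos(a),-np.sin(a)],[np.sin(a),np.cos(a)]])
c=camrig.capture("top");im=c["color"]
cv2.imwrite("pics/t2.png",cv2.resize(im[150:330,120:330],None,fx=3.8,fy=3.3)[:,:,::-1])
m=np.zeros(im.shape[:2],np.uint8);m[220:295,244:312]=(im.max(2)<95)[220:295,244:312]
for k in cv2.findContours(m,0,2)[0]:
    if cv2.contourArea(k)>60:
        P=np.array([ray(c,u,v,.018)[:2] for u,v in k[:,0]],np.float32);P=((P-C)@R).astype(np.float32)
        print(np.round(cv2.boxPoints(cv2.minAreaRect(P)),3).tolist())
for x in(.085,):goto(np.append(C+R@[x,-.012],.17),87.3)
E
```

```text
[[-0.06499999761581421, -0.039000000804662704], [-0.05400000140070915, -0.04100000113248825], [-0.04100000113248825, 0.04500000178813934], [-0.052000001072883606, 0.04600000008940697]]
[[-0.014999999664723873, 0.020999999716877937], [0.0020000000949949026, -0.06199999898672104], [0.013000000268220901, -0.05999999865889549], [-0.004000000189989805, 0.024000000208616257]]
[[0.028999999165534973, 0.019999999552965164], [0.04699999839067459, -0.06400000303983688], [0.057999998331069946, -0.06199999898672104], [0.03999999910593033, 0.02199999988079071]]
shift [-0.2576  0.1362  0.0192] yaw 92.94 rz 5.64
```

View pics/t2.png

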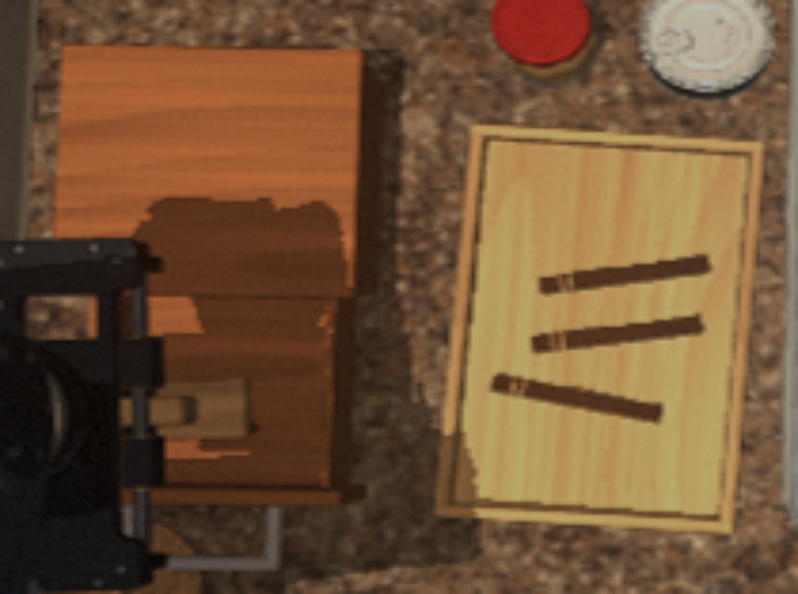

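The rake is held above the drawer. The sticks' light-banded left ends extend their dark masks. Next I move over the far part of the tray.

```bash
cat >> h.py <<'E'
C=np.array([.5632,-.0459]);_a=np.radians(-2.7);TR=np.array([[np.cos(_a),-np.sin(_a)],[np.sin(_a),np.cos(_a)]])
def tray(x,y,z):return np.append(C+TR@[x,y],z)
E
python3 -c "
from h import *
goto(tray(.1,0,.18),87.3)"
```

```text
shift [-0.2471  0.1524  0.0093] yaw 92.94 rz 5.64
```

Converted, 5.6 degrees / 180 = 0.0311.

Call:
send_path:
  steps:
    - [[-0.04, 0.025, 0, 0, 0, 0.0056, 0], [-0.08, 0.05, 0, 0, 0, 0.0111, 0], [-0.12, 0.075, 0, 0, 0, 0.0167, 0], [-0.16, 0.1, 0, 0, 0, 0.0222, 0], [-0.2, 0.125, 0, 0, 0, 0.0278, 0], [-0.23, 0.142, 0, 0, 0, 0.0311, 0], [-0.247, 0.1525, 0.01, 0, 0, 0.0311, 0], [-0.247, 0.1525, 0.01, 0, 0, 0.0311, 0], [-0.247, 0.1525, 0.01, 0, 0, 0.0311, 0]]

```text
time_s: 8.2
position: [0.6592, -0.0497, 0.1728]
tcp_rot: [[0.047, 0.999, -0.005], [0.999, -0.047, 0.002], [0.002, -0.006, -1.0]]
force: [-0.9, -0.7, -1.4]
opening: 0.204
grasp_force: 30.0
```

```bash
python3 -c "
from h import *
goto(tray(.1,0,.0445),87.3)
s=read_state();c=camrig.capture('wrist');cv2.imwrite('pics/w3.png',c['color'][:,:,::-1])"
```

```text
shift [-0.001   0.0047  0.1282] yaw 87.33 rz 0.03
```

View pics/w3.png

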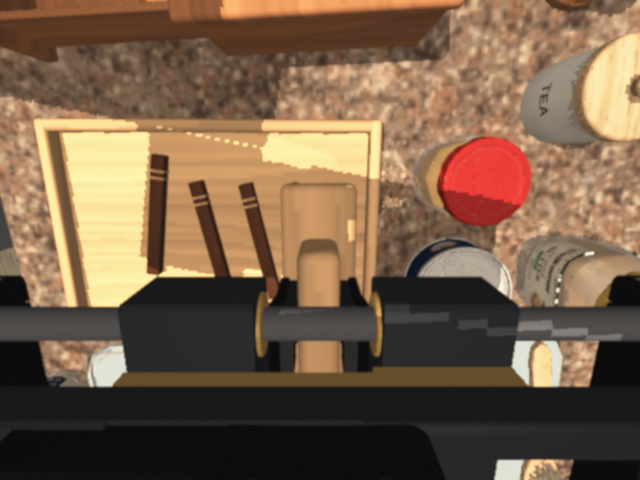

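The rake hangs straight with the sticks to its left (near side). It fits between the far stick and the far rail, so I lower it and sweep.

Call:
send_path:
  steps:
    - [[0, 0.004, 0.05, 0, 0, 0, 0], [0, 0.004, 0.09, 0, 0, 0, 0], [0, 0.004, 0.115, 0, 0, 0, 0], [0, 0.004, 0.128, 0, 0, 0, 0], [0, 0.004, 0.128, 0, 0, 0, 0]]

```text
time_s: 8.75
position: [0.664, -0.0493, 0.0458]
tcp_rot: [[0.045, 0.999, -0.003], [0.999, -0.045, 0.001], [0.001, -0.003, -1.0]]
force: [-0.2, -0.3, -2.0]
opening: 0.205
grasp_force: 30.0
```

```bash
python3 -c "
from h import *
goto(tray(.1,0,.0445),87.3);goto(tray(-.135+.036+.017+.012,0,.0445),87.3)"
```

```text
shift [-0.0014 -0.0008  0.0013] yaw 87.43 rz 0.13
shift [-0.001  -0.1708  0.0019] yaw 87.43 rz 0.13
```

Call:
send_path:
  steps:
    - [[-0.001, -0.01, 0.0015, 0, 0, 0, 0], [-0.001, -0.02, 0.0015, 0, 0, 0, 0], [-0.001, -0.03, 0.0015, 0, 0, 0, 0], [-0.001, -0.04, 0.0015, 0, 0, 0, 0], [-0.001, -0.05, 0.0015, 0, 0, 0, 0], [-0.001, -0.06, 0.0015, 0, 0, 0, 0], [-0.001, -0.07, 0.0015, 0, 0, 0, 0], [-0.001, -0.08, 0.0015, 0, 0, 0, 0], [-0.001, -0.09, 0.0015, 0, 0, 0, 0], [-0.001, -0.1, 0.0015, 0, 0, 0, 0], [-0.001, -0.11, 0.0015, 0, 0, 0, 0], [-0.001, -0.12, 0.0015, 0, 0, 0, 0], [-0.001, -0.13, 0.0015, 0, 0, 0, 0], [-0.001, -0.14, 0.0015, 0, 0, 0, 0], [-0.001, -0.15, 0.0015, 0, 0, 0, 0], [-0.001, -0.158, 0.0015, 0, 0, 0, 0], [-0.001, -0.165, 0.0015, 0, 0, 0, 0], [-0.001, -0.171, 0.0015, 0, 0, 0, 0]]

```text
time_s: 10.55
position: [0.4939, -0.0441, 0.0456]
tcp_rot: [[0.047, 0.999, -0.0], [0.999, -0.047, 0.0], [0.0, -0.0, -1.0]]
force: [1.5, -0.6, -1.4]
opening: 0.204
grasp_force: 30.0
```

Call:
send_path:
  steps:
    - [[0, -0.003, 0, 0, 0, 0, 0], [0, -0.006, 0, 0, 0, 0, 0], [0, -0.008, 0, 0, 0, 0, 0], [0, -0.008, 0, 0, 0, 0, 0]]

```text
time_s: 10.95
position: [0.4861, -0.0436, 0.0455]
tcp_rot: [[0.046, 0.999, -0.001], [0.999, -0.046, 0.0], [0.0, -0.001, -1.0]]
force: [-0.0, 1.3, -1.9]
opening: 0.204
grasp_force: 30.0
```

```bash
python3 -c "
from h import *
s=read_state();c=camrig.capture('wrist');cv2.imwrite('pics/w4.png',c['color'][:,:,::-1])"
```

```text
(no output)
```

View pics/w4.png

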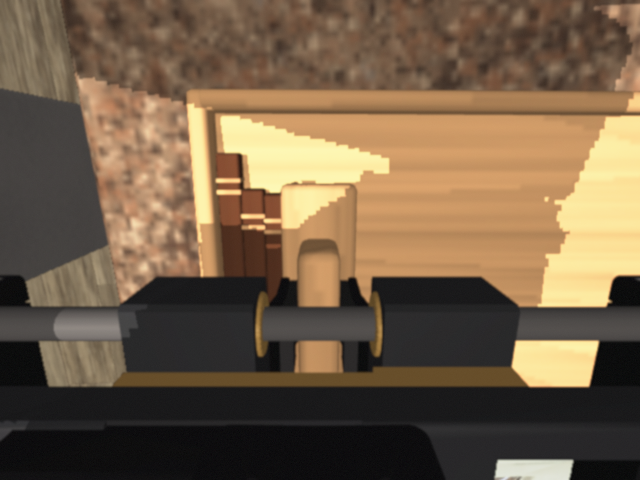

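The three sticks lie side by side between the rail and the rake. A light press, then I back off and lift.

Call:
send_path:
  steps:
    - [[0, -0.002, 0, 0, 0, 0, 0], [0, -0.004, 0, 0, 0, 0, 0], [0, -0.004, 0, 0, 0, 0, 0]]

```text
time_s: 11.3
position: [0.4837, -0.0438, 0.0457]
tcp_rot: [[0.047, 0.999, 0.003], [0.999, -0.047, -0.001], [-0.0, 0.003, -1.0]]
force: [3.2, 0.3, -1.5]
opening: 0.207
grasp_force: 30.0
```

Call:
send_path:
  steps:
    - [[0, -0.002, 0, 0, 0, 0, 0], [0, -0.003, 0, 0, 0, 0, 0], [0, -0.003, 0, 0, 0, 0, 0]]

```text
time_s: 11.6
position: [0.4833, -0.044, 0.0462]
tcp_rot: [[0.048, 0.999, 0.008], [0.999, -0.048, -0.001], [-0.001, 0.009, -1.0]]
force: [6.7, 2.7, -3.7]
opening: 0.207
grasp_force: 30.0
```

Call:
send_path:
  steps:
    - [[0, 0.01, 0, 0, 0, 0, 0], [0, 0.025, 0, 0, 0, 0, 0], [0, 0.04, -0.03, 0, 0, 0, 0], [0, 0.06, -0.08, 0, 0, 0, 0], [0.08, 0.06, -0.12, 0, 0, 0, 0], [0.16, 0.04, -0.13, 0, 0, 0, 0], [0.2, 0.02, -0.13, 0, 0, 0, 0], [0.22, 0.02, -0.13, 0, 0, 0, 0], [0.22, 0.02, -0.13, 0, 0, 0, 0]]

```text
time_s: 12.5
position: [0.5068, 0.178, 0.1756]
tcp_rot: [[0.044, 0.999, -0.004], [0.999, -0.044, -0.0], [-0.001, -0.004, -1.0]]
force: [0.4, -1.2, -1.7]
opening: 0.202
grasp_force: 30.0
```

```bash
cat >> h.py <<'E'
def shot(name,box=(205,180,335,325),f=4):
    c=camrig.capture("top");im=c["color"];x0,y0,x1,y1=box;m=np.zeros(im.shape[:2],np.uint8);m[y0:y1,x0:x1]=(im.max(2)<100)[y0:y1,x0:x1]
    cv2.imwrite(f"pics/{name}.png",cv2.resize(im[y0:y1,x0:x1],None,fx=f,fy=f,interpolation=2)[:,:,::-1])
    for k in cv2.findContours(m,0,2)[0]:
        if cv2.contourArea(k)>60:
            P=np.array([ray(c,u,v,.018)[:2] for u,v in k[:,0]]);P=((P-C)@TR).astype(np.float32);r=cv2.minAreaRect(P)
            if np.abs(r[0]).max()<.14: print(np.round(r[0],4),np.round(r[1],4),round(r[2],1))
E
python3 -c "
from h import *
shot('t3')
goto([.514,.186,.2],90)"
```

```text
[-0.1147 -0.0062] [0.1123 0.0389] 89.7
[-0.0118  0.1262] [0.346  0.1001] 4.8
shift [ 0.0045  0.0076 -0.024 ] yaw 87.57 rz -2.43
```

View pics/t3.png

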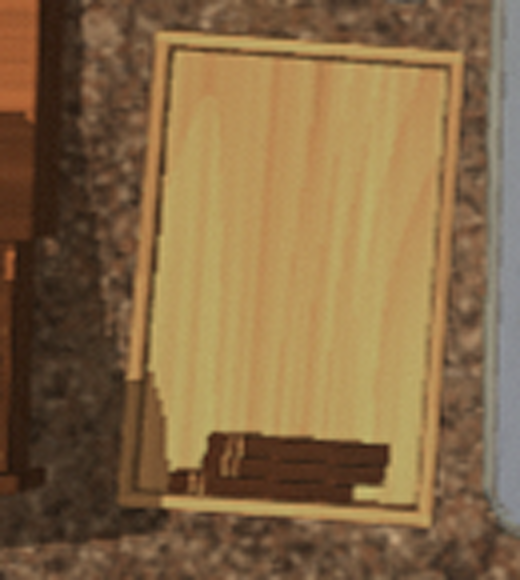

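All three sticks are parallel and tight against the near rail (pixels 165-390, 435-500 in the crop). Now the rake goes back into the drawer.

Converted, -2.4 degrees / 180 = -0.0133.

Call:
send_path:
  steps:
    - [[0.0045, 0.0076, 0.01, 0, 0, -0.0133, 0], [0.0045, 0.0076, 0.04, 0, 0, -0.0133, 0], [0.0045, 0.0076, 0.07, 0, 0, -0.0133, 0], [0.0045, 0.0076, 0.1, 0, 0, -0.0133, 0], [0.0045, 0.0076, 0.112, 0, 0, -0.0133, 0], [0.0045, 0.0076, 0.112, 0, 0, -0.0133, 0]]

```text
time_s: 13.15
position: [0.5153, 0.179, 0.0616]
tcp_rot: [[0.004, 1.0, -0.006], [1.0, -0.004, -0.001], [-0.001, -0.006, -1.0]]
force: [0.4, -0.8, -0.5]
opening: 0.204
grasp_force: 30.0
```

```bash
python3 -c "
from h import *
goto([.514,.186,.057],90)
shot('x')"
```

```text
shift [ 0.007  -0.0013  0.0046] yaw 89.74 rz -0.26
[-0.1145 -0.0062] [0.1123 0.0388] 89.9
[0.0128 0.1384] [0.0873 0.3008] 89.2
```

Call:
send_path:
  steps:
    - [[0.004, 0, 0, 0, 0, 0, 0], [0.006, 0, 0.002, 0, 0, 0, 0], [0.006, 0, 0.004, 0, 0, 0, 0], [0.006, 0, 0.005, 0, 0, 0, 0], [0.006, 0, 0.005, 0, 0, 0, 0]]

```text
time_s: 13.7
position: [0.5175, 0.1856, 0.0587]
tcp_rot: [[0.004, 1.0, 0.0], [1.0, -0.004, -0.0], [-0.0, 0.0, -1.0]]
force: [0.1, -0.2, -1.7]
opening: 0.209
grasp_force: 30.0
```

Call:
send_path:
  steps:
    - [[0, 0, 0.001, 0, 0, 0, 0], [0, 0, 0.002, 0, 0, 0, 0], [0, 0, 0.002, 0, 0, 0, 0]]

```text
time_s: 14.0
position: [0.5174, 0.1855, 0.0564]
tcp_rot: [[0.005, 1.0, -0.0], [1.0, -0.005, -0.0], [-0.0, -0.0, -1.0]]
force: [0.4, -0.4, -1.6]
opening: 0.204
grasp_force: 30.0
```

Call:
send_path:
  steps:
    - [[0, 0, 0.001, 0, 0, 0, 0], [0, 0, 0.001, 0, 0, 0, 0]]

```text
time_s: 14.2
position: [0.5177, 0.1855, 0.0562]
tcp_rot: [[0.005, 1.0, 0.001], [1.0, -0.005, -0.0], [-0.0, 0.001, -1.0]]
force: [-1.1, -0.6, 3.7]
opening: 0.201
grasp_force: 30.0
```

Call:
send_path:
  steps:
    - [[0, 0, 0, 0, 0, 0, 0.3], [0, 0, 0, 0, 0, 0, 0.4], [0, 0, 0, 0, 0, 0, 0.4], [0, 0, -0.03, 0, 0, 0, 0.4], [0, 0, -0.08, 0, 0, 0, 0.4], [0, 0, -0.13, 0, 0, 0, 0.4], [-0.08, 0.003, -0.2, 0, 0, 0, 0.4], [-0.08, 0.003, -0.2, 0, 0, 0, 0.4], [-0.08, 0.003, -0.2, 0, 0, 0, 0.4]]

```text
time_s: 15.1
position: [0.5231, 0.1027, 0.2599]
tcp_rot: [[0.008, 1.0, 0.01], [1.0, -0.008, -0.002], [-0.001, 0.01, -1.0]]
force: [0.5, -0.2, 1.5]
opening: 0.399
grasp_force: 0.0
```

```bash
python3 -c "
from h import *
s=read_state();c=camrig.capture('wrist');cv2.imwrite('pics/w5.png',c['color'][:,:,::-1]);goto([.395,.184,.2],90);shot('x')"
```

```text
shift [ 0.0795 -0.128   0.0575] yaw 89.56 rz -0.44
[-0.061   0.0143] [0.1468 0.1526] 0.5
[-0.011   0.0903] [0.3503 0.1719] 4.8
```

View pics/w5.png

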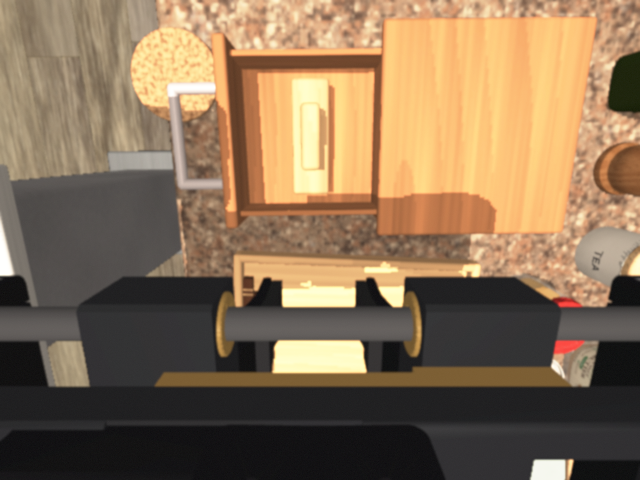

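The rake stands upright in the drawer with its ridge up at (310,135). Next, the handle.

Call:
send_path:
  steps:
    - [[0.04, -0.05, 0, 0, 0, 0, 0.4], [0.08, -0.1, 0, 0, 0, 0, 0.4], [0.08, -0.127, 0.03, 0, 0, 0, 0.4], [0.08, -0.127, 0.07, 0, 0, 0, 0.4], [0.08, -0.127, 0.11, 0, 0, 0, 0.4], [0.08, -0.127, 0.11, 0, 0, 0, 0.4]]

```text
time_s: 15.8
position: [0.3875, 0.1863, 0.1406]
tcp_rot: [[0.003, 1.0, -0.015], [1.0, -0.003, -0.002], [-0.002, -0.015, -1.0]]
force: [-0.9, -0.3, 0.2]
opening: 0.402
grasp_force: 0.0
```

```bash
python3 -c "
from h import *
goto([.3965,.184,.0565],90);shot('x')"
```

```text
shift [-0.0021  0.0103  0.084 ] yaw 89.85 rz -0.15
[-0.1147 -0.0062] [0.1123 0.0389] 89.7
[-0.0136  0.125 ] [0.3496 0.1023] 4.8
```

Call:
send_path:
  steps:
    - [[0, 0, 0, 0, 0, 0, 0.4], [0, 0, 0, 0, 0, 0, 0.4]]

```text
time_s: 16.05
position: [0.395, 0.1866, 0.1469]
tcp_rot: [[0.005, 1.0, 0.003], [1.0, -0.005, 0.001], [0.001, 0.003, -1.0]]
force: [0.3, 0.8, 0.7]
opening: 0.398
grasp_force: 0.0
```

```bash
python3 -c "
from h import *
goto([.3965,.184,.0565],90)"
```

```text
shift [-0.0027  0.0012  0.0904] yaw 89.73 rz -0.27
```

Call:
send_path:
  steps:
    - [[0, 0.001, 0.03, 0, 0, 0, 0.4], [0, 0.001, 0.06, 0, 0, 0, 0.4], [0, 0.001, 0.08, 0, 0, 0, 0.4], [0, 0.001, 0.09, 0, 0, 0, 0.4], [0, 0.001, 0.09, 0, 0, 0, 0], [0, 0.001, 0.09, 0, 0, 0, 0], [0, 0.001, 0.09, 0, 0, 0, 0], [0, 0.001, 0.09, 0, 0, 0, 0]]

```text
time_s: 16.85
position: [0.3956, 0.1864, 0.0566]
tcp_rot: [[0.005, 1.0, 0.003], [1.0, -0.005, 0.001], [0.001, 0.003, -1.0]]
force: [1.1, -0.5, 1.3]
opening: 0.122
grasp_force: 0.4
```

Call:
send_path:
  steps:
    - [[0, 0.015, 0, 0, 0, 0, 0], [0, 0.03, 0, 0, 0, 0, 0], [0, 0.045, 0, 0, 0, 0, 0], [0, 0.06, 0, 0, 0, 0, 0], [0, 0.075, 0, 0, 0, 0, 0], [0, 0.09, 0, 0, 0, 0, 0], [0, 0.105, 0, 0, 0, 0, 0], [0, 0.12, 0, 0, 0, 0, 0], [0, 0.13, 0, 0, 0, 0, 0], [0, 0.137, 0, 0, 0, 0, 0], [0, 0.137, 0, 0, 0, 0, 0]]

```text
time_s: 17.95
position: [0.534, 0.1867, 0.0566]
tcp_rot: [[0.005, 1.0, 0.005], [1.0, -0.005, 0.002], [0.002, 0.005, -1.0]]
force: [0.7, 4.5, 2.6]
opening: 0.1
grasp_force: 30.0
```

Call:
send_path:
  steps:
    - [[0, 0.003, 0, 0, 0, 0, 0], [0, 0.006, 0, 0, 0, 0, 0], [0, 0.009, 0, 0, 0, 0, 0], [0, 0.009, 0, 0, 0, 0, 0]]

```text
time_s: 18.35
position: [0.5347, 0.1867, 0.0565]
tcp_rot: [[0.005, 1.0, -0.011], [1.0, -0.005, 0.001], [0.001, -0.011, -1.0]]
force: [-9.7, 5.9, 13.6]
opening: 0.101
grasp_force: 30.0
```

Call:
send_path:
  steps:
    - [[0, 0.003, 0, 0, 0, 0, 0], [0, 0.003, 0, 0, 0, 0, 0]]

```text
time_s: 18.55
position: [0.5346, 0.1867, 0.0564]
tcp_rot: [[0.005, 1.0, -0.018], [1.0, -0.005, 0.001], [0.0, -0.018, -1.0]]
force: [-15.1, 6.7, 18.4]
opening: 0.103
grasp_force: 30.0
```

Call:
send_path:
  steps:
    - [[0, -0.008, 0, 0, 0, 0, 0.1], [0, -0.008, 0, 0, 0, 0, 0.3], [0, -0.008, 0, 0, 0, 0, 0.4], [0, -0.008, 0, 0, 0, 0, 0.4], [0, -0.008, -0.04, 0, 0, 0, 0.4], [0, -0.008, -0.09, 0, 0, 0, 0.4], [-0.05, -0.03, -0.14, 0, 0, 0, 0.6], [-0.05, -0.03, -0.19, 0, 0, 0, 0.6], [-0.05, -0.03, -0.19, 0, 0, 0, 0.6], [-0.05, -0.03, -0.19, 0, 0, 0, 0.6]]

```text
time_s: 19.55
position: [0.5156, 0.1345, 0.2489]
tcp_rot: [[0.006, 1.0, 0.008], [1.0, -0.006, -0.0], [-0.0, 0.008, -1.0]]
force: [0.4, -0.3, 0.2]
opening: 0.588
grasp_force: 0.0
```

```bash
python3 - <<'E'
from h import *
s=read_state();c=camrig.capture('wrist');cv2.imwrite('pics/w6.png',c['color'][:,:,::-1])
print(s["position"],s["opening"])
t=camrig.capture("top");im=t["color"];cv2.imwrite("pics/t6.png",cv2.resize(im[150:330,120:330],None,fx=3.8,fy=3.3)[:,:,::-1])
E
```

```text
[0.51556616 0.13454639 0.24885314] 0.588273373582394
```

View pics/w6.png

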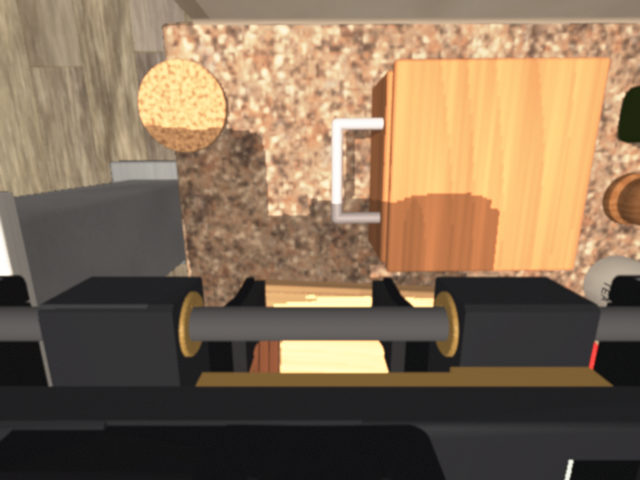

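The drawer looks shut (the bar at column 337). I'll check its position numerically and then re-measure the jars.

```bash
python3 - <<'E'
from h import *
s=read_state();c=camrig.capture('wrist')
print(ray(c,337,170,.075,s),ray(c,395,160,.1,s),ray(c,373,170,.089,s))
shot('x')
t=camrig.capture("top");im=t["color"];hsv=cv2.cvtColor(im,cv2.COLOR_RGB2HSV)
red=(((hsv[...,0]<8)|(hsv[...,0]>172))&(hsv[...,1]>140)&(hsv[...,2]>60)).astype(np.uint8);red[:305]=0;red[350:]=0;red=cv2.morphologyEx(red,cv2.MORPH_CLOSE,np.ones((9,9)))
for k in cv2.findContours(red,0,2)[0]:
    if cv2.contourArea(k)>60:
        (u,v),r=cv2.minEnclosingCircle(k);P=ray(t,u,v,.106);print(u,v,r,P);goto([P[0],P[1],.25],90)
print(ray(t,348.2,330.5,.105));goto([.385,-.208,.25],90)
E
```

```text
[0.53031891 0.18776192 0.075     ] [0.57714487 0.19680946 0.1       ] [0.5607762  0.18824771 0.089     ]
[-0.0472  0.0136] [0.1523 0.1761] 89.9
[-0.0127  0.1118] [0.35   0.1287] 4.8
391.0 333.0 25.17945671081543 [ 0.37814726 -0.3050626   0.106     ]
shift [-0.4413 -0.1323 -0.0057] yaw 89.75 rz -0.25
[ 0.38201542 -0.21000045  0.105     ]
shift [-0.3442 -0.1258 -0.0058] yaw 89.75 rz -0.25
```

Call:
send_path:
  steps:
    - [[-0.05, -0.018, 0, 0, 0, 0, 0.9], [-0.1, -0.036, 0, 0, 0, 0, 0.9], [-0.15, -0.055, 0, 0, 0, 0, 0.9], [-0.2, -0.075, 0, 0, 0, 0, 0.9], [-0.25, -0.095, 0, 0, 0, 0, 0.9], [-0.29, -0.11, 0, 0, 0, 0, 0.9], [-0.32, -0.12, 0, 0, 0, 0, 0.9], [-0.344, -0.128, 0, 0, 0, 0, 0.9], [-0.344, -0.128, 0, 0, 0, 0, 0.9], [-0.344, -0.128, 0, 0, 0, 0, 0.9]]

```text
time_s: 20.8
position: [0.3832, -0.2073, 0.2444]
tcp_rot: [[0.006, 1.0, -0.002], [1.0, -0.006, 0.003], [0.003, -0.002, -1.0]]
force: [-0.6, 0.4, -0.4]
opening: 0.9
grasp_force: 0.0
```

```bash
python3 - <<'E'
from h import *
goto([.383,-.209,.051],90);shot('x')
E
```

```text
shift [-0.0022  0.0002  0.1934] yaw 89.66 rz -0.34
[-0.1004  0.0039] [0.0698 0.1745] 0.1
[-0.1094  0.0086] [0.1417 0.3013] 3.6
[0.0511 0.1359] [0.0769 0.2279] 85.7
```

Call:
send_path:
  steps:
    - [[-0.002, 0, 0.05, 0, 0, 0, 0.9], [-0.002, 0, 0.1, 0, 0, 0, 0.9], [-0.002, 0, 0.14, 0, 0, 0, 0.9], [-0.002, 0, 0.17, 0, 0, 0, 0.9], [-0.002, 0, 0.193, 0, 0, 0, 0.9], [-0.002, 0, 0.193, 0, 0, 0, 0.9], [-0.002, 0, 0.193, 0, 0, 0, 0], [-0.002, 0, 0.193, 0, 0, 0, 0], [-0.002, 0, 0.193, 0, 0, 0, 0], [-0.002, 0, 0.193, 0, 0, 0, 0], [-0.002, 0, 0.193, 0, 0, 0, 0], [-0.002, 0, 0.193, 0, 0, 0, 0]]

```text
time_s: 22.05
position: [0.3838, -0.21, 0.053]
tcp_rot: [[0.005, 1.0, 0.001], [1.0, -0.005, -0.001], [-0.001, 0.001, -1.0]]
force: [-1.0, -0.3, 3.7]
opening: 0.462
grasp_force: 30.0
```

Call:
send_path:
  steps:
    - [[0, 0, -0.03, 0, 0, 0, 0], [0, 0, -0.07, 0, 0, 0, 0], [0, 0, -0.12, 0, 0, 0, 0], [0, 0, -0.16, 0, 0, 0, 0], [0, 0, -0.16, 0, 0, 0, 0]]

```text
time_s: 22.55
position: [0.3863, -0.2122, 0.2174]
tcp_rot: [[0.005, 1.0, 0.009], [1.0, -0.004, -0.008], [-0.008, 0.009, -1.0]]
force: [0.5, -0.3, -2.0]
opening: 0.465
grasp_force: 30.0
```

```bash
python3 - <<'E'
from h import *
goto(tray(.08,.055,.21),87.3);goto(tray(.08,-.055,.21),87.3)
E
```

```text
shift [0.2187 0.2583 0.0079] yaw 89.74 rz 2.44
shift [0.1088 0.2536 0.0088] yaw 89.74 rz 2.44
```

Units first: turns go in shares of 180 degrees. So 2.4 degrees / 180 = 0.0133.

Call:
send_path:
  steps:
    - [[0.025, 0.03, 0, 0, 0, 0, 0], [0.05, 0.06, 0, 0, 0, 0, 0], [0.08, 0.09, 0, 0, 0, 0.0056, 0], [0.11, 0.13, 0, 0, 0, 0.0133, 0], [0.14, 0.165, 0, 0, 0, 0.0133, 0], [0.17, 0.2, 0, 0, 0, 0.0133, 0], [0.2, 0.235, 0, 0, 0, 0.0133, 0], [0.219, 0.258, 0.01, 0, 0, 0.0133, 0], [0.219, 0.258, 0.03, 0, 0, 0.0133, 0], [0.219, 0.258, 0.06, 0, 0, 0.0133, 0], [0.219, 0.258, 0.06, 0, 0, 0.0133, 0]]

```text
time_s: 23.65
position: [0.6381, 0.009, 0.1465]
tcp_rot: [[0.046, 0.999, -0.013], [0.999, -0.046, 0.002], [0.001, -0.013, -1.0]]
force: [-0.2, 0.9, -2.5]
opening: 0.465
grasp_force: 30.0
```

```bash
python3 - <<'E'
from h import *
goto(tray(.08,.055,.06),87.3)
E
```

```text
shift [-0.0035  0.0089  0.0864] yaw 87.37 rz 0.07
```

Call:
send_path:
  steps:
    - [[-0.003, 0.002, 0.03, 0, 0, 0, 0], [-0.003, 0.002, 0.06, 0, 0, 0, 0], [-0.003, 0.002, 0.085, 0, 0, 0, 0], [-0.003, 0.002, 0.085, 0, 0, 0, 0], [-0.003, 0.002, 0.085, 0, 0, 0, 0]]

```text
time_s: 24.15
position: [0.6445, 0.0047, 0.0678]
tcp_rot: [[0.047, 0.999, -0.001], [0.999, -0.047, 0.0], [0.0, -0.001, -1.0]]
force: [-0.1, -0.3, -0.4]
opening: 0.461
grasp_force: 30.0
```

```bash
python3 - <<'E'
from h import *
goto(tray(.08,.055,.059),87.3)
E
```

```text
shift [0.0006 0.0012 0.0088] yaw 87.31 rz 0.01
```

Call:
send_path:
  steps:
    - [[0, 0, 0.004, 0, 0, 0, 0], [0, 0, 0.007, 0, 0, 0, 0], [0, 0, 0.009, 0, 0, 0, 0], [0, 0, 0.009, 0, 0, 0, 0]]

```text
time_s: 24.55
position: [0.6449, 0.0049, 0.0591]
tcp_rot: [[0.046, 0.999, 0.001], [0.999, -0.046, -0.0], [-0.0, 0.001, -1.0]]
force: [0.1, 1.1, -1.2]
opening: 0.464
grasp_force: 30.0
```

Call:
send_path:
  steps:
    - [[0, 0, 0.0015, 0, 0, 0, 0], [0, 0, 0.0015, 0, 0, 0, 0]]

```text
time_s: 24.75
position: [0.645, 0.0049, 0.059]
tcp_rot: [[0.046, 0.999, 0.001], [0.999, -0.046, -0.0], [-0.0, 0.001, -1.0]]
force: [-2.2, -0.1, 6.8]
opening: 0.466
grasp_force: 30.0
```

Call:
send_path:
  steps:
    - [[0, 0, 0, 0, 0, 0, 0.5], [0, 0, 0, 0, 0, 0, 0.65], [0, 0, 0, 0, 0, 0, 0.75], [0, 0, 0, 0, 0, 0, 0.75], [0, 0, -0.05, 0, 0, 0, 0.75], [0, 0, -0.1, 0, 0, 0, 0.75], [0, 0, -0.15, 0, 0, 0, 0.75], [0, 0, -0.19, 0, 0, 0, 0.75], [0, 0, -0.19, 0, 0, 0, 0.75]]

```text
time_s: 25.65
position: [0.6488, 0.0044, 0.2545]
tcp_rot: [[0.046, 0.999, 0.015], [0.999, -0.046, -0.002], [-0.002, 0.015, -1.0]]
force: [1.0, -0.3, -0.3]
opening: 0.749
grasp_force: 0.0
```

```bash
python3 - <<'E'
from h import *
goto([.382,-.277,.245],90);shot('t7')
E
```

```text
shift [-0.2935 -0.2536  0.0063] yaw 87.35 rz -2.65
[-0.1152 -0.0062] [0.1121 0.0375] 89.7
[-0.0089  0.0662] [0.3481 0.2243] 4.1
```

Converted, -2.6 degrees / 180 = -0.0144.

Call:
send_path:
  steps:
    - [[-0.04, -0.033, 0, 0, 0, 0, 0.9], [-0.08, -0.066, 0, 0, 0, 0, 0.9], [-0.12, -0.1, 0, 0, 0, -0.0056, 0.9], [-0.16, -0.135, 0, 0, 0, -0.0144, 0.9], [-0.2, -0.17, 0, 0, 0, -0.0144, 0.9], [-0.24, -0.205, 0, 0, 0, -0.0144, 0.9], [-0.27, -0.235, 0, 0, 0, -0.0144, 0.9], [-0.293, -0.2535, 0, 0, 0, -0.0144, 0.9], [-0.293, -0.2535, 0, 0, 0, -0.0144, 0.9], [-0.293, -0.2535, 0, 0, 0, -0.0144, 0.9], [-0.293, -0.2535, 0, 0, 0, -0.0144, 0.9]]

```text
time_s: 26.8
position: [0.3777, -0.2749, 0.2461]
tcp_rot: [[0.001, 1.0, -0.001], [1.0, -0.0, 0.002], [0.002, -0.001, -1.0]]
force: [0.1, 1.4, 0.6]
opening: 0.898
grasp_force: 0.0
```

```bash
python3 - <<'E'
from h import *
goto([.382,-.277,.051],90)
E
```

```text
shift [-0.0025  0.0045  0.1951] yaw 89.97 rz -0.03
```

Call:
send_path:
  steps:
    - [[-0.002, 0.004, 0.05, 0, 0, 0, 0.9], [-0.002, 0.004, 0.1, 0, 0, 0, 0.9], [-0.002, 0.004, 0.14, 0, 0, 0, 0.9], [-0.002, 0.004, 0.17, 0, 0, 0, 0.9], [-0.002, 0.004, 0.194, 0, 0, 0, 0.9], [-0.002, 0.004, 0.194, 0, 0, 0, 0.9], [-0.002, 0.004, 0.194, 0, 0, 0, 0], [-0.002, 0.004, 0.194, 0, 0, 0, 0], [-0.002, 0.004, 0.194, 0, 0, 0, 0], [-0.002, 0.004, 0.194, 0, 0, 0, 0], [-0.002, 0.004, 0.194, 0, 0, 0, 0], [-0.002, 0.004, 0.194, 0, 0, 0, 0]]

```text
time_s: 28.0
position: [0.382, -0.2785, 0.0537]
tcp_rot: [[0.001, 1.0, 0.001], [1.0, -0.001, -0.001], [-0.001, 0.001, -1.0]]
force: [0.1, -0.5, 4.8]
opening: 0.501
grasp_force: 29.9
```

Call:
send_path:
  steps:
    - [[0, 0, -0.03, 0, 0, 0, 0], [0, 0, -0.07, 0, 0, 0, 0], [0, 0, -0.12, 0, 0, 0, 0], [0, 0, -0.16, 0, 0, 0, 0], [0, 0, -0.16, 0, 0, 0, 0], [0, 0, -0.16, 0, 0, 0, 0]]

```text
time_s: 28.6
position: [0.3816, -0.278, 0.2137]
tcp_rot: [[0.001, 1.0, 0.001], [1.0, -0.001, -0.001], [-0.001, 0.001, -1.0]]
force: [-0.6, -0.5, -0.2]
opening: 0.508
grasp_force: 29.9
```

```bash
python3 - <<'E'
from h import *
goto(tray(.08,0,.21),87.3)
E
```

```text
shift [0.2286 0.2612 0.0037] yaw 89.93 rz 2.63
```

Converted, 2.6 degrees / 180 = 0.0144.

Call:
send_path:
  steps:
    - [[0.025, 0.03, 0, 0, 0, 0, 0], [0.05, 0.06, 0, 0, 0, 0, 0], [0.08, 0.09, 0, 0, 0, 0.0056, 0], [0.11, 0.13, 0, 0, 0, 0.0144, 0], [0.14, 0.165, 0, 0, 0, 0.0144, 0], [0.17, 0.2, 0, 0, 0, 0.0144, 0], [0.2, 0.235, 0, 0, 0, 0.0144, 0], [0.2286, 0.261, 0.01, 0, 0, 0.0144, 0], [0.2286, 0.261, 0.03, 0, 0, 0.0144, 0], [0.2286, 0.261, 0.06, 0, 0, 0.0144, 0], [0.2286, 0.261, 0.06, 0, 0, 0.0144, 0], [0.2286, 0.261, 0.06, 0, 0, 0.0144, 0], [0.2286, 0.261, 0.06, 0, 0, 0.0144, 0]]

```text
time_s: 29.9
position: [0.6433, -0.0501, 0.1534]
tcp_rot: [[0.047, 0.999, 0.001], [0.999, -0.047, -0.0], [-0.0, 0.001, -1.0]]
force: [0.2, -0.1, -1.3]
opening: 0.507
grasp_force: 29.9
```

```bash
python3 - <<'E'
from h import *
goto(tray(.08,0,.060),87.3)
E
```

```text
shift [ 0.0004 -0.0002  0.0934] yaw 87.3 rz 0.0
```

Call:
send_path:
  steps:
    - [[0, 0, 0.03, 0, 0, 0, 0], [0, 0, 0.06, 0, 0, 0, 0], [0, 0, 0.08, 0, 0, 0, 0], [0, 0, 0.088, 0, 0, 0, 0], [0, 0, 0.091, 0, 0, 0, 0], [0, 0, 0.0935, 0, 0, 0, 0], [0, 0, 0.0945, 0, 0, 0, 0], [0, 0, 0.0945, 0, 0, 0, 0]]

```text
time_s: 30.7
position: [0.644, -0.05, 0.0598]
tcp_rot: [[0.046, 0.999, 0.003], [0.999, -0.046, -0.001], [-0.001, 0.003, -1.0]]
force: [-0.9, -0.2, -0.2]
opening: 0.512
grasp_force: 29.9
```

Call:
send_path:
  steps:
    - [[0, 0, 0.0015, 0, 0, 0, 0], [0, 0, 0.0015, 0, 0, 0, 0]]

```text
time_s: 30.9
position: [0.6441, -0.05, 0.0597]
tcp_rot: [[0.046, 0.999, 0.003], [0.999, -0.046, -0.001], [-0.001, 0.003, -1.0]]
force: [-1.1, 0.2, 8.4]
opening: 0.499
grasp_force: 29.9
```

Call:
send_path:
  steps:
    - [[0, 0, 0, 0, 0, 0, 0.55], [0, 0, 0, 0, 0, 0, 0.65], [0, 0, 0, 0, 0, 0, 0.75], [0, 0, 0, 0, 0, 0, 0.75], [0, 0, -0.05, 0, 0, 0, 0.75], [0, 0, -0.1, 0, 0, 0, 0.75], [0, 0, -0.15, 0, 0, 0, 0.75], [0, 0, -0.19, 0, 0, 0, 0.75], [0, 0, -0.19, 0, 0, 0, 0.75]]

```text
time_s: 31.8
position: [0.647, -0.0505, 0.2544]
tcp_rot: [[0.046, 0.999, 0.014], [0.999, -0.046, -0.003], [-0.003, 0.014, -1.0]]
force: [1.1, -0.0, -0.1]
opening: 0.749
grasp_force: 0.0
```

```bash
python3 - <<'E'
from h import *
goto([.379,-.3385,.245],90);shot('t8')
E
```

```text
shift [-0.3001 -0.2545  0.0067] yaw 87.35 rz -2.65
[-0.0075  0.0429] [0.3487 0.2709] 4.1
```

Converted, -2.6 degrees / 180 = -0.0144.

Call:
send_path:
  steps:
    - [[-0.04, -0.033, 0, 0, 0, 0, 0.9], [-0.08, -0.066, 0, 0, 0, 0, 0.9], [-0.12, -0.1, 0, 0, 0, -0.0056, 0.9], [-0.16, -0.135, 0, 0, 0, -0.0144, 0.9], [-0.2, -0.17, 0, 0, 0, -0.0144, 0.9], [-0.24, -0.2, 0, 0, 0, -0.0144, 0.9], [-0.27, -0.225, 0, 0, 0, -0.0144, 0.9], [-0.3, -0.2515, 0, 0, 0, -0.0144, 0.9], [-0.3, -0.2515, 0, 0, 0, -0.0144, 0.9], [-0.3, -0.2515, 0, 0, 0, -0.0144, 0.9], [-0.3, -0.2515, 0, 0, 0, -0.0144, 0.9]]

```text
time_s: 32.95
position: [0.3779, -0.3363, 0.246]
tcp_rot: [[0.0, 1.0, -0.001], [1.0, -0.0, 0.003], [0.003, -0.001, -1.0]]
force: [-0.7, -0.2, 0.9]
opening: 0.903
grasp_force: 0.0
```

```bash
python3 - <<'E'
from h import *
goto([.379,-.3385,.051],90)
E
```

```text
shift [-0.0027  0.0014  0.195 ] yaw 89.97 rz -0.03
```

Call:
send_path:
  steps:
    - [[-0.002, 0.001, 0.05, 0, 0, 0, 0.9], [-0.002, 0.001, 0.1, 0, 0, 0, 0.9], [-0.002, 0.001, 0.14, 0, 0, 0, 0.9], [-0.002, 0.001, 0.17, 0, 0, 0, 0.9], [-0.002, 0.001, 0.194, 0, 0, 0, 0.9], [-0.002, 0.001, 0.194, 0, 0, 0, 0.9], [-0.002, 0.001, 0.194, 0, 0, 0, 0], [-0.002, 0.001, 0.194, 0, 0, 0, 0], [-0.002, 0.001, 0.194, 0, 0, 0, 0], [-0.002, 0.001, 0.194, 0, 0, 0, 0], [-0.002, 0.001, 0.194, 0, 0, 0, 0], [-0.002, 0.001, 0.194, 0, 0, 0, 0]]

```text
time_s: 34.15
position: [0.3789, -0.34, 0.0538]
tcp_rot: [[0.001, 1.0, 0.001], [1.0, -0.001, -0.001], [-0.001, 0.001, -1.0]]
force: [-0.3, 0.6, 3.9]
opening: 0.506
grasp_force: 30.0
```

Call:
send_path:
  steps:
    - [[0, 0, -0.03, 0, 0, 0, 0], [0, 0, -0.07, 0, 0, 0, 0], [0, 0, -0.12, 0, 0, 0, 0], [0, 0, -0.16, 0, 0, 0, 0], [0, 0, -0.16, 0, 0, 0, 0], [0, 0, -0.16, 0, 0, 0, 0]]

```text
time_s: 34.75
position: [0.3787, -0.3397, 0.2137]
tcp_rot: [[0.001, 1.0, 0.001], [1.0, -0.001, -0.001], [-0.001, 0.001, -1.0]]
force: [-0.1, 0.4, -1.6]
opening: 0.503
grasp_force: 30.0
```

```bash
python3 - <<'E'
from h import *
goto(tray(.08,-.055,.21),87.3);shot('t9')
E
```

```text
shift [0.2354 0.2615 0.0037] yaw 89.93 rz 2.63
[-0.1151  0.0017] [0.1327 0.0394] 89.8
[-0.0877 -0.1035] [0.1708 0.0747] 3.7
[0.049  0.1361] [0.0769 0.2236] 85.7
```

View pics/t9.png

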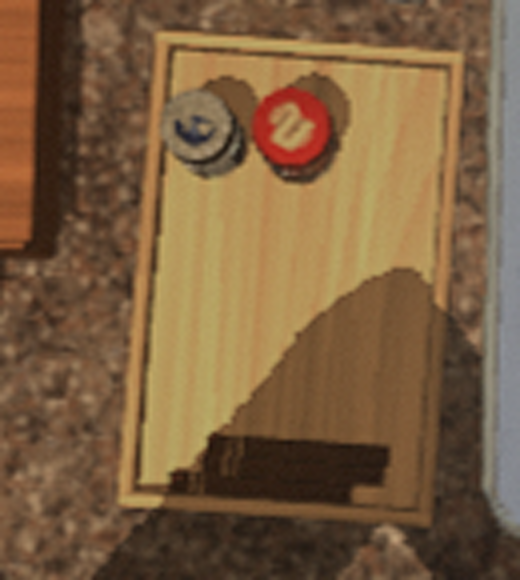

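Two jars stand in the far half, at crop (200,135) and (293,130), and the stick rows are still neat. The third jar is next.

Converted, 2.6 degrees / 180 = 0.0144.

Call:
send_path:
  steps:
    - [[0.025, 0.03, 0, 0, 0, 0, 0], [0.05, 0.06, 0, 0, 0, 0, 0], [0.08, 0.09, 0, 0, 0, 0.0056, 0], [0.11, 0.13, 0, 0, 0, 0.0144, 0], [0.14, 0.165, 0, 0, 0, 0.0144, 0], [0.17, 0.2, 0, 0, 0, 0.0144, 0], [0.2, 0.235, 0, 0, 0, 0.0144, 0], [0.2354, 0.2615, 0.01, 0, 0, 0.0144, 0], [0.2354, 0.2615, 0.03, 0, 0, 0.0144, 0], [0.2354, 0.2615, 0.06, 0, 0, 0.0144, 0], [0.2354, 0.2615, 0.06, 0, 0, 0.0144, 0], [0.2354, 0.2615, 0.06, 0, 0, 0.0144, 0], [0.2354, 0.2615, 0.06, 0, 0, 0.0144, 0]]

```text
time_s: 36.1
position: [0.6409, -0.1051, 0.1534]
tcp_rot: [[0.047, 0.999, 0.001], [0.999, -0.047, -0.0], [-0.0, 0.001, -1.0]]
force: [0.9, -0.4, -0.9]
opening: 0.509
grasp_force: 30.0
```

Call:
send_path:
  steps:
    - [[0, 0, 0.03, 0, 0, 0, 0], [0, 0, 0.06, 0, 0, 0, 0], [0, 0, 0.08, 0, 0, 0, 0], [0, 0, 0.088, 0, 0, 0, 0], [0, 0, 0.091, 0, 0, 0, 0], [0, 0, 0.0935, 0, 0, 0, 0], [0, 0, 0.0945, 0, 0, 0, 0], [0, 0, 0.0945, 0, 0, 0, 0]]

```text
time_s: 36.9
position: [0.6416, -0.1049, 0.0599]
tcp_rot: [[0.046, 0.999, 0.003], [0.999, -0.046, -0.001], [-0.001, 0.003, -1.0]]
force: [0.6, -0.1, 1.1]
opening: 0.5
grasp_force: 30.0
```

```bash
python3 - <<'E'
from h import *
goto(tray(.08,-.055,.060),87.3)
E
```

```text
shift [ 0.0003 -0.0011 -0.0001] yaw 87.34 rz 0.04
```

Call:
send_path:
  steps:
    - [[0, 0, 0.0015, 0, 0, 0, 0], [0, 0, 0.0015, 0, 0, 0, 0]]

```text
time_s: 37.1
position: [0.6417, -0.105, 0.0598]
tcp_rot: [[0.046, 0.999, 0.003], [0.999, -0.046, -0.001], [-0.001, 0.003, -1.0]]
force: [-1.1, 0.8, 9.0]
opening: 0.499
grasp_force: 30.0
```

Call:
send_path:
  steps:
    - [[0, 0, 0, 0, 0, 0, 0.55], [0, 0, 0, 0, 0, 0, 0.65], [0, 0, 0, 0, 0, 0, 0.75], [0, 0, 0, 0, 0, 0, 0.75], [0, 0, -0.05, 0, 0, 0, 0.75], [0, 0, -0.1, 0, 0, 0, 0.75], [0, 0, -0.15, 0, 0, 0, 0.75], [0, 0, -0.19, 0, 0, 0, 0.75], [-0.05, -0.04, -0.19, 0, 0, 0, 0.75], [-0.1, -0.08, -0.19, 0, 0, 0, 0.75], [-0.15, -0.12, -0.19, 0, 0, 0, 0.75], [-0.2, -0.16, -0.19, 0, 0, 0, 0.75], [-0.25, -0.2, -0.19, 0, 0, 0, 0.75], [-0.3, -0.22, -0.19, 0, 0, 0, 0.75], [-0.34, -0.22, -0.19, 0, 0, 0, 0.75], [-0.34, -0.22, -0.19, 0, 0, 0, 0.75]]

```text
time_s: 38.7
position: [0.4071, -0.4272, 0.2471]
tcp_rot: [[0.047, 0.999, 0.0], [0.999, -0.047, 0.0], [0.0, 0.0, -1.0]]
force: [0.5, -0.8, 0.1]
opening: 0.747
grasp_force: 0.0
```

```bash
python3 - <<'E'
from h import *
shot('t10',(125,90,330,325),2.5)
c=camrig.capture("side");cv2.imwrite("pics/s10.png",cv2.resize(c["color"][130:350,180:480],None,fx=2.5,fy=2.5)[:,:,::-1])
E
```

```text
[-0.115  -0.0074] [0.1146 0.0398] 89.9
[-0.0741 -0.1072] [0.1977 0.041 ] 3.8
```

View pics/t10.png

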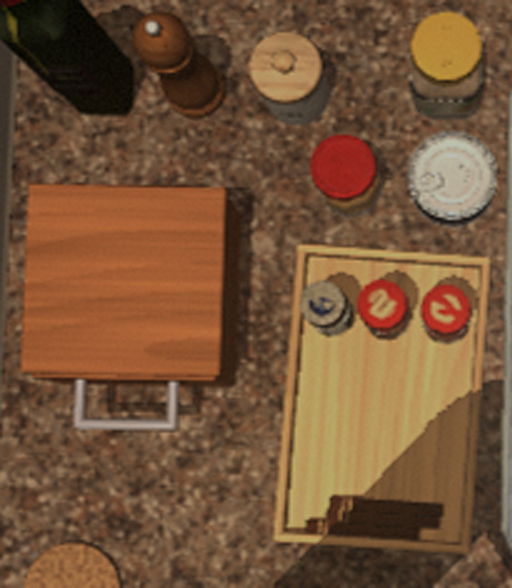

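View pics/s10.png

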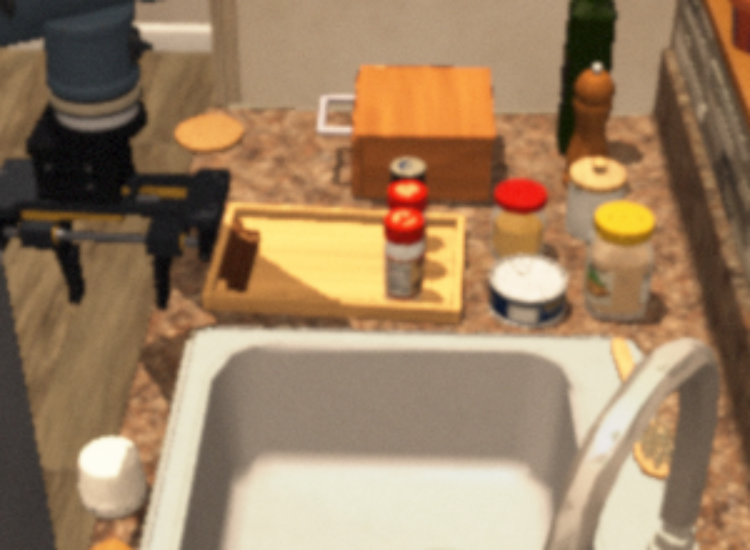

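The jars stand upright at crop (325,305), (382,305) and (446,308). The rows are neat at the near rail, the drawer is shut and the bystanders haven't moved.

```bash
python3 -c "
from h import *
shot('fin');print(bot.hand_in())"
```

```text
[-0.115  -0.0074] [0.1146 0.0398] 89.9
[-0.0737 -0.1132] [0.1977 0.053 ] 3.8
[0.0696 0.1345] [0.0769 0.1822] 85.7
the job is handed in; nothing more can be done
None
```

Job handed in at about 39 s on the robot's clock: the three chopsticks lie in parallel rows against the near rail, the rake is upright in the shut drawer, all three spice jars stand in the tray's far half, and the honey jar, tin and timer were not touched; the hand-in returned no verdict.

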